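# Isolate the pallet wrapper and refit its dial knob

## Task

The speed knob has come off the pallet wrapper's control box. First make the box safe: turn the isolator switch clockwise until it clicks over to off; then take the pointer knob (not the round one) from the desk, turn it so that its nose points the way the shaft's flat faces, and push it fully home on the D-shaft. Finish while still holding it pressed well down against the shaft's spring, so that I can do up its grub screw, and leave everything else on the desk where it is.

Things in the scene. Friction and masses are not known exactly. Their poses are not given: they have to be found in the camera images.
- console: the pallet wrapper's control box, fixed to the desk: grey metal, 180 (its x) x 280 (its y) x 75 mm tall, bright flat top panel. Origin: centre of its underside; z up. On its top, 70 mm either side of the middle along its y, stand the isolator switch and the bare D-shaft; which is on which side varies
- isolator (a joint): angle of the isolator switch, rad: 0 = ON as found, 1.05 (60 degrees) = OFF. Grows when turned CLOCKWISE seen from above. An over-centre spring holds it at either end: it resists most at the start, about 0.1 N m; past the middle (0.52) it snaps over by itself to its stop at 1.05
- isolator_top (a point): top centre of the isolator's grip bar, on its upright axis, 40 mm above the top panel (z 115 mm). Turns with the switch: x along the bar, z up. Black bar 46 mm long, 16 mm thick, 26 mm tall (all below this point) on a skirt 48 mm across whose top is 14 mm above the panel; under it a fixed plate 58 mm square, 6 mm thick
- shaft_tip (a point): centre of the top end of the bare upright steel D-shaft, 32 mm above the top panel (z 107 mm) when not pressed. Shaft 16 mm across, one flat 1 mm from the axis along its whole length: +x points from the axis squarely out through the flat; z up. It rises 26 mm out of a round seat 54 mm across, 6 mm high
- shaft (a joint): how far the shaft is pressed down, m: 0 = up, 0.006 = stop. It does not turn; it slides straight down against a spring of about 3 N at the start, 7.5 N at 0.003 and 12 N at the stop, and comes back up when let go. The knob's weight alone does not press it down
- knob: the pointer knob to fit, loose on the desk, bore down: heavy black moulding, 46 mm tall, about 150 g. Origin: centre of its underside, on the bore's axis; z up; +x along the grip bar to its pointed nose. Round skirt 46 mm across, 22 mm high; on it a bar 16 mm thick (along y), 24 mm tall (z 22 to 46 mm), from x = -21 to a point at +29 mm, flat sided from x = -21 to +21
- knob_bore_end (a point): centre of the closed end of the knob's bore, 18 mm above its underside, knob's axes; meets shaft_tip when fully on (underside then 14 mm above the panel). D-shaped bore open below, 17.8 mm across, its flat wall 1.7 mm from the axis on the +x (nose) side: it goes on only with the nose pointing where the shaft's flat faces, within about 10 degrees
- round_knob: bystander: spare round knob, black plastic, NOT the one to fit: fluted, 48 mm across the foot, 38 mm across the top, 42 mm tall, no pointer. Origin: centre of its underside
- tape_roll: bystander: roll of parcel tape lying flat, 100 mm across, 48 mm tall. Origin: centre of its underside
- pen_pot: bystander: clear square pot 75 x 75 x 85 mm with pens up to 145 mm high. Origin: centre of its underside
- stapler: bystander: stapler, 130 mm long, 36 mm wide, 55 mm tall, its length along its x. Origin: centre of its underside
- screwdriver: bystander: screwdriver lying on the desk along its x axis. Origin: at desk level under it
- mug: bystander: white mug, 80 mm across, 95 mm tall, handle towards its +y. Origin: centre of its underside
There are look-alikes about, which are no part of the job. What is shaped like the knob but purple is not meant.

How it is judged (in metres and radians):
On the way, in this order (a step that is already met when the one before it is completed fails the run):
1. the isolator has clicked over to off (value of joint isolator above 0.9 rad), for 0.2 s.
2. the pointer knob is fully on the D-shaft and held pressed down (distance between knob_bore_end and shaft_tip below 0.003 m and angle between the x axis of knob and the x axis of shaft_tip, either way round below 0.3 rad and angle between knob's own z axis and vertical below 0.12 rad and value of joint shaft above 0.0025 m and contact force between knob and the fingers above 2 N), for 0.2 s.
At the end, for the whole second after the job is handed in: Isolator off (above 0.9 rad); pointer knob fully on the D-shaft (bore end within 3 mm of the shaft tip, nose within 0.3 rad of the flat, tilt under 0.12 rad); the gripper still presses on it (over 2 N) with the shaft down more than 2.5 of its 6 mm (all of step 2 and value of joint isolator above 0.9 rad); the arm keeps its last pose, push and grip.
It fails at once if a bystander on the desk was moved by more than 30 mm (distance of any of round_knob, tape_roll, pen_pot, stapler, screwdriver, mug from where it was at the start of the episode above 0.03 m).
It also fails if it takes over 64 s, if anything falls off the work surface, if the arm or the gripper's body presses on something with over 40 N, if the wrist force passes 120 N, or if a joint passes its speed limit or range.

## Robot

A 7-joint arm with a two-finger parallel gripper is mounted at the origin on the work surface. World frame = base frame: x ahead of the robot, y to its left, z up, the work surface at z = 0. Lengths are in mm, angles in rad, forces in N, time in s.
With the tool pointing down it reaches from about 400 to 875 mm from the base axis. Payload 4.4 kg.
Tool frame: the origin (TCP) lies on the centre line of the jaws, within the pads' length; the fingertips stand 19 mm ahead of it and the grasp point (between the pads) is the TCP; z points along the fingers, y is the line along which they close (so a half turn about z gives the same grasp; the last joint's range is limited). The gripper opens to 85 mm and grips with 20 to 120 N. Pads are 22 mm wide; open, the fingers measure 114 mm over their backs; the gripper's body (76 mm by 85 mm) begins 54 mm behind the grasp point. The pads swing forward as they close: fully open they stand 13 mm farther back than shut.
Start: joints at [1.159, 0.628, 0.038, 1.517, -0.027, 0.996, -0.02], TCP at [220.344, -611.528, 250.313] pointing down, gripper open.
Joint ranges: [-3.06, 3.06], [-0.37, 2.12], [-1.25, 1.32], [0.18, 2.47], [-1.1, 4.24], [0.23, 1.98], [-2.94, 2.94]. Speed limits (rad/s): [2.57, 2.57, 3.14, 3.14, 3.14, 3.14, 3.14].

## Interface

Orientations are given as [roll, pitch, yaw] about the fixed x, y, z axes, in that order (R = Rz(yaw) Ry(pitch) Rx(roll)).
In Python, from cell import ctrl, viewer, silhouettes gives the robot as it stands.
- The arm moves only by the shell command python3 -m creep 'ROWS'. ROWS is JSON, a list of rows, each an object with "jaw": the gripper command: -1 is shut, 1 is fully open, values between are in proportion; "xyz": the shift along the tool's x, y, z in mm, a list of three; "angular": the turn, a rotation vector about the tool's x, y, z in rad, a list of three. In form: [{"jaw": jaw, "xyz": [tx, ty, tz], "angular": [rx, ry, rz]}, ...]. A call has 1 to 12 rows; each row is the pose to reach, as a shift and turn from the pose commanded when the call began, along the tool's axes at that moment; what a row does not reach only later rows make up. A row lasts 1/8 s, in which the tool goes at most 62.5 mm and 10.7 degrees, less where a joint would pass 70% of its speed; a pose out of reach is approached as far as the arm can. A call with a gripper value outside its range is refused whole. The fingers move at their own pace and stop on an object; the grip force is fixed at half the most. Time passes only in rows, so rows that repeat a pose let the fingers close. It gives the time, the measured TCP pose, the force, the opening and the grip force at its end, in the units of the state.
- ctrl.read_state(): the state, without advancing time (a new reading comes with each control period).
- viewer.get_image(name): name is "scene" or "side" or "wrist"; returns (picture, depth): 420x560x3 uint8, red, green, blue; 420x560 float32, mm along the optical axis (not along the pixel's ray), 0 where there is no reading.
- viewer.camera_model(name): a dict with "fx", "fy", "cx", "cy" (pixels), "T" (4x4, takes a point from camera to world coordinates). Camera axes: x right, y down, z forward; pixel columns grow to the right and rows downward; lengths in mm; the calibration is good to about 2 mm. A picture is of the moment at which its call begins: read the wrist's pose just before it. camera_model takes no time and is no camera call; for the wrist camera it gives the pose at the moment of the call.
- ctrl.finish_job(): hands the job in; it is judged then, once.
Trained networks look in the newest picture that a camera, given by its name, has taken for a name from the list of things; names that differ only in an ending like _2 or _b are one class to them, and where a whole thing is asked for, a point or a joint stands for the part that bears it (a point fixed in the world has none). Each returns a list of dicts, best first, with "score" (0 to 1); they miss things now and then, are a little off and sometimes report something else, mostly with a low value. They report only what shows in the picture. A call takes as long as a camera call. They do not tell look-alikes from the thing itself.
- silhouettes(camera, target): "pixels" (420x560 bool, what is visible of it) and "xy" ([column, row] in pixels, amid what is visible of it).
The state is a dict: "clock": time; "qpos": joint angles; "qd": joint speeds; "tau": joint torques, N m; "eef_pos": TCP position; "tool_rot": TCP orientation; "force": force on the tool from outside, world axes, zero at the start; "torque": the same for the moment, N m; "width": finger opening in mm; "gripper_force": force on a finger pad.
Only numpy, scipy, OpenCV 4.12 (cv2) and the standard library are available. Lean on these libraries where they do the work, as an engineer would, in place of code of your own. Each camera call takes 0.05 s, during which the arm holds its last target. There are 200 camera calls.

## Working session

There is one attempt and no reset: what is moved stays moved. The work goes in short steps, Python scripts to look and compute and a shell command to move; the robot and the scene stay as the last step left them, time stands still between calls to the robot, and variables do not carry over. Pictures are saved under pics/ and viewed, at most 10 in all, crops included, and the job is handed in when it is done.

```bash
mkdir -p pics; cat > h.py <<'E'
import numpy as np, cv2
from cell import ctrl, viewer, silhouettes
def cloud(name, d):
    m=viewer.camera_model(name); v,u=np.mgrid[:d.shape[0],:d.shape[1]]
    P=np.stack([(u-m["cx"])/m["fx"]*d,(v-m["cy"])/m["fy"]*d,d],-1)
    T=np.array(m["T"]); return P@T[:3,:3].T+T[:3,3]
def save(img,fn): cv2.imwrite("pics/"+fn,img[...,::-1])
E
python3 - <<'E'
from h import *
s=ctrl.read_state(); print(s)
ims=[]
for n in ["scene","side"]:
    im,d=viewer.get_image(n); np.savez(n+".npz",im=im,P=cloud(n,d),d=d)
    save(im,n+"1.png")
    for t in ["console","isolator","shaft_tip","knob","round_knob"]:
        for r in silhouettes(n,t)[:3]:
            P=cloud(n,d)[r["pixels"]&(d>0)]
            print(n,t,round(r["score"],2),np.round(r["xy"]),r["pixels"].sum(),np.median(P,0).round(),P[:,2].max().round() if len(P) else 0)
E
```

```text
{'clock': 0.0, 'qpos': array([ 1.15921423,  0.62930418,  0.03845868,  1.51837425, -0.02699012,
        0.99633119, -0.01997736]), 'qd': array([ 0.00033527, -0.001936  ,  0.00052751,  0.00047277, -0.00092888,
        0.00160264, -0.00095237]), 'tau': array([-3.09032121e-04, -5.63417065e+01,  1.22705709e+00, -1.93453163e+01,
        1.12789779e-02,  1.04534862e-02, -2.13554154e-05]), 'eef_pos': array([ 220.11884948, -610.95711655,  249.41457094]), 'tool_rot': array([-3.13969459e+00,  4.13251437e-05,  3.45796482e-01]), 'force': array([ 0.53732534, -0.13630811, -0.53291624]), 'torque': array([ 0.0266642 ,  0.01769093, -0.00243515]), 'gripper_force': 0.0, 'width': 85.15434768865407}
scene console 0.86 [315. 187.] 6508 [618.  88.  74.] 107.0
scene isolator 0.71 [303. 192.] 307 [609.  45.  99.] 119.0
scene shaft_tip 0.51 [299.  96.] 1098 [432. 390.  61.] 141.0
scene knob 0.89 [231. 316.] 396 [ 598. -287.   27.] 50.0
scene knob 0.64 [280. 338.] 421 [ 711. -288.   29.] 49.0
scene round_knob 0.76 [203. 268.] 400 [ 477. -215.   37.] 47.0
side console 0.61 [246. 253.] 5646 [567. 166.  73.] 81.0
side isolator 0.48 [258. 218.] 219 [605.  62.  98.] 117.0
side isolator 0.44 [380. 195.] 124 [ 412. -373.   20.] 29.0
side shaft_tip 0.56 [230. 248.] 37 [588. 198.  99.] 111.0
side knob 0.74 [295. 176.] 147 [ 705. -270.   26.] 47.0
side knob 0.7 [316. 186.] 170 [ 595. -269.   25.] 47.0
side round_knob 0.59 [342. 213.] 232 [ 466. -194.   27.] 45.0
```

View pics/scene1.png

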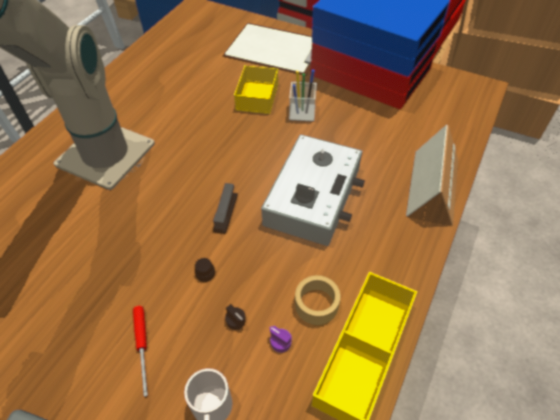

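View pics/side1.png

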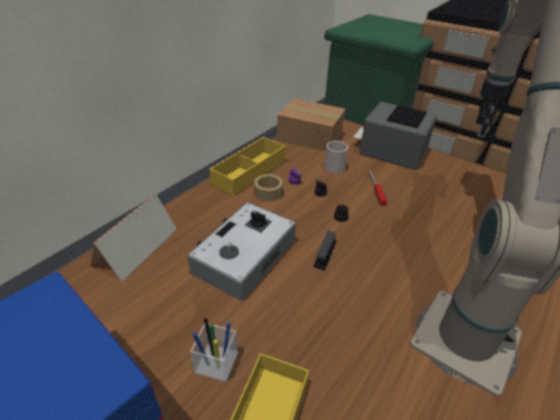

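Scene picture: the black pointer knob is at (235,316), the purple look-alike at (280,339) and the round knob at (204,269). On the console are the isolator at (305,194) and the shaft seat at (322,158). The black one with a nose fits the description. I'll move over it and confirm with the wrist camera.

```bash
python3 -m creep '[{"jaw":1,"xyz":[440,-174,-30],"angular":[0,0,0]},{"jaw":1,"xyz":[440,-174,-30],"angular":[0,0,0]},{"jaw":1,"xyz":[440,-174,-30],"angular":[0,0,0]},{"jaw":1,"xyz":[440,-174,-30],"angular":[0,0,0]},{"jaw":1,"xyz":[440,-174,-30],"angular":[0,0,0]},{"jaw":1,"xyz":[440,-174,-30],"angular":[0,0,0]},{"jaw":1,"xyz":[440,-174,-30],"angular":[0,0,0]},{"jaw":1,"xyz":[440,-174,-30],"angular":[0,0,0]},{"jaw":1,"xyz":[440,-174,-30],"angular":[0,0,0]},{"jaw":1,"xyz":[440,-174,-30],"angular":[0,0,0]},{"jaw":1,"xyz":[440,-174,-30],"angular":[0,0,0]}]'
cat >> h.py <<'E'
def fit(P,zlo,zhi):
    Q=P[(P[:,2]>zlo)&(P[:,2]<zhi)][:,:2].astype(np.float32)
    (c,wh,a)=cv2.minAreaRect(Q); w,v=np.linalg.eigh(np.cov(Q.T)); ax=v[:,1]
    return len(Q),Q.mean(0).round(1),np.round(c,1),np.round(wh,1),round(a,1),"axis",round(float(np.degrees(np.arctan2(ax[1],ax[0]))),1)
E
python3 - <<'E'
from h import *
n="wrist"; s=ctrl.read_state(); m=viewer.camera_model(n); print(s["clock"],s["eef_pos"],s["tool_rot"],np.round(m["T"],2))
im,d=viewer.get_image(n); P=cloud(n,d); save(im,"w1.png"); np.savez("w1.npz",im=im,P=P,d=d)
for r in silhouettes(n,"knob"):
    Q=P[r["pixels"]&(d>0)]; print(r["score"],np.round(r["xy"]),r["pixels"].sum(),np.median(im[r["pixels"]],0))
    if len(Q)>50: print(fit(Q,38,60),fit(Q,5,60))
E
```

```text
clock: 1.98
eef_pos: [574.0, -300.4, 280.4]
tool_rot: [3.141, 0.001, 0.343]
force: [0.2, -0.9, -0.2]
width: 85.5
gripper_force: 0.0
1.975 [ 574.01876999 -300.41174694  280.35997979] [3.14108206e+00 9.92586454e-04 3.43055997e-01] [[ 3.4000e-01 -9.1000e-01 -2.5000e-01  6.3691e+02]
 [-9.4000e-01 -3.2000e-01 -9.0000e-02 -2.7820e+02]
 [ 0.0000e+00  2.6000e-01 -9.6000e-01  4.0434e+02]
 [ 0.0000e+00  0.0000e+00  0.0000e+00  1.0000e+00]]
0.71 [262. 148.] 1751 [73. 63. 58.]
(831, array([ 600.8, -280. ], dtype=float32), array([ 601.8, -280.5]), array([16. , 49.3]), 71.1, 'axis', 161.0) (1703, array([ 599.9, -279.2], dtype=float32), array([ 598.2, -279.1]), array([44.8, 44.3]), 19.8, 'axis', 161.4)
0.69 [302.  35.] 2246 [165.  84. 196.]
(1063, array([ 709.3, -279.5], dtype=float32), array([ 707.8, -279.3]), array([15.8, 49.8]), 81.7, 'axis', 171.7) (2209, array([ 709.7, -279.8], dtype=float32), array([ 711.1, -279.8]), array([44.6, 45.1]), 44.2, 'axis', 172.4)
```

View pics/w1.png

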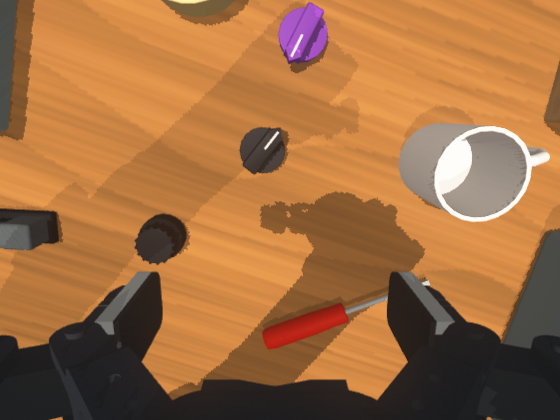

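The wrist picture shows the black pointer knob at (262,148), with its white line towards the upper right, so the nose is at about -19°. Purple look-alike is at (302,35) and the fluted round knob at (162,238). The black one is the knob to fit, at (598,-279). Next is a look at the console.

```bash
python3 -m creep '[{"jaw":1,"xyz":[124,-386,0],"angular":[0,0,0]},{"jaw":1,"xyz":[124,-386,0],"angular":[0,0,0]},{"jaw":1,"xyz":[124,-386,0],"angular":[0,0,0]},{"jaw":1,"xyz":[124,-386,0],"angular":[0,0,0]},{"jaw":1,"xyz":[124,-386,0],"angular":[0,0,0]},{"jaw":1,"xyz":[124,-386,0],"angular":[0,0,0]},{"jaw":1,"xyz":[124,-386,0],"angular":[0,0,0]},{"jaw":1,"xyz":[124,-386,0],"angular":[0,0,0]},{"jaw":1,"xyz":[124,-386,0],"angular":[0,0,0]}]'
python3 - <<'E'
from h import *
n="wrist"; s=ctrl.read_state(); print(s["clock"],s["eef_pos"],s["tool_rot"],s["qpos"])
im,d=viewer.get_image(n); P=cloud(n,d); save(im,"w2.png"); np.savez("w2.npz",im=im,P=P,d=d)
for t in ["isolator","shaft_tip"]:
  for r in silhouettes(n,t):
    Q=P[r["pixels"]&(d>0)]; print(t,r["score"],np.round(r["xy"]),r["pixels"].sum(),Q[:,2].max())
    if len(Q)>50:
      for z in [(107,125),(100,125),(83,100),(78,84)]:
        try: print(z,fit(Q,*z))
        except Exception as e: print(z,"-")
E
```

```text
clock: 3.2
eef_pos: [561.3, 104.4, 280.4]
tool_rot: [3.14, 0.0, 0.344]
force: [-0.2, -0.1, -0.5]
width: 85.2
gripper_force: 0.0
3.2 [561.31879727 104.40857179 280.3651163 ] [3.14026558e+00 3.72481693e-04 3.43529416e-01] [-2.34464895e-01  4.80414015e-01  9.38033375e-04  1.70629203e+00
  1.13478519e-03  9.55111775e-01 -1.46155512e+00]
isolator 0.83 [349. 163.] 2633 118.17159148525764
(107, 125) (1275, array([609.3,  54.8], dtype=float32), array([608.7,  53.5]), array([45.9, 16.8]), 5.7, 'axis', -174.2)
(100, 125) (1380, array([609.3,  55.3], dtype=float32), array([608.7,  53.5]), array([45.8, 16.8]), 5.6, 'axis', -174.1)
(83, 100) (1231, array([609. ,  59.4], dtype=float32), array([610.3,  54.5]), array([43.4, 47. ]), 15.1, 'axis', 96.2)
(78, 84) (11, array([620.9,  61.3], dtype=float32), array([618.5,  64.3]), array([13.4, 46.7]), 52.1, 'axis', 134.1)
isolator 0.58 [  1. 218.] 121 10.957525115959527
(107, 125) (0, array([nan, nan], dtype=float32), array([0., 0.]), array([0., 0.]), 0.0, 'axis', nan)
(100, 125) (0, array([nan, nan], dtype=float32), array([0., 0.]), array([0., 0.]), 0.0,
[... 355 characters left out ...]
5.2]), 19.5, 'axis', 108.9)
(100, 125) (226, array([592.5, 191.2], dtype=float32), array([591.8, 191.4]), array([ 8.2, 15.5]), 19.9, 'axis', 111.6)
(83, 100) (46, array([594.5, 185.6], dtype=float32), array([593.7, 186.2]), array([ 3.3, 10. ]), 89.3, 'axis', 175.3)
(78, 84) (5, array([593.3, 190.2], dtype=float32), array([592.5, 195.5]), array([ 5.5, 21.7]), 17.5, 'axis', 111.9)
  avg = a.mean(axis, **keepdims_kw)
  ret = um.true_divide(
h.py:10: RuntimeWarning: Degrees of freedom <= 0 for slice
  (c,wh,a)=cv2.minAreaRect(Q); w,v=np.linalg.eigh(np.cov(Q.T)); ax=v[:,1]
  c *= np.true_divide(1, fact)
  c *= np.true_divide(1, fact)
h.py:11: RuntimeWarning: Mean of empty slice.
  return len(Q),Q.mean(0).round(1),np.round(c,1),np.round(wh,1),round(a,1),"axis",round(float(np.degrees(np.arctan2(ax[1],ax[0]))),1)
```

View pics/w2.png

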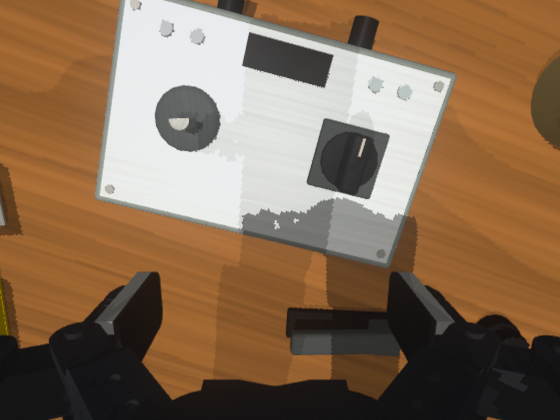

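The wrist picture shows the isolator at (349,163) and the D-shaft at (182,121). I'll descend over the isolator bar and enlarge the shaft at the same time.

```bash
python3 -m creep '[{"jaw":1,"xyz":[28,63.5,60],"angular":[0,0,0.24]},{"jaw":1,"xyz":[28,63.5,60],"angular":[0,0,0.24]},{"jaw":1,"xyz":[28,63.5,100],"angular":[0,0,0.24]},{"jaw":1,"xyz":[28,63.5,135],"angular":[0,0,0.24]},{"jaw":1,"xyz":[28,63.5,155],"angular":[0,0,0.24]},{"jaw":1,"xyz":[28,63.5,166],"angular":[0,0,0.24]},{"jaw":1,"xyz":[28,63.5,166],"angular":[0,0,0.24]},{"jaw":-1,"xyz":[28,63.5,166],"angular":[0,0,0.24]},{"jaw":-1,"xyz":[28,63.5,166],"angular":[0,0,0.24]},{"jaw":-1,"xyz":[28,63.5,166],"angular":[0,0,0.24]},{"jaw":-1,"xyz":[28,63.5,166],"angular":[0,0,0.24]},{"jaw":-1,"xyz":[28,63.5,166],"angular":[0,0,0.24]}]'
python3 - <<'E'
from h import *
im=np.load("w2.npz")["im"]; save(cv2.resize(im[80:160,140:230],None,fx=6,fy=6,interpolation=cv2.INTER_CUBIC),"w2c.png")
E
```

```text
clock: 4.85
eef_pos: [609.4, 54.8, 115.1]
tool_rot: [3.14, -0.001, 0.104]
force: [-1.4, -3.1, 5.7]
width: 14.5
gripper_force: 60.7
```

View pics/w2c.png

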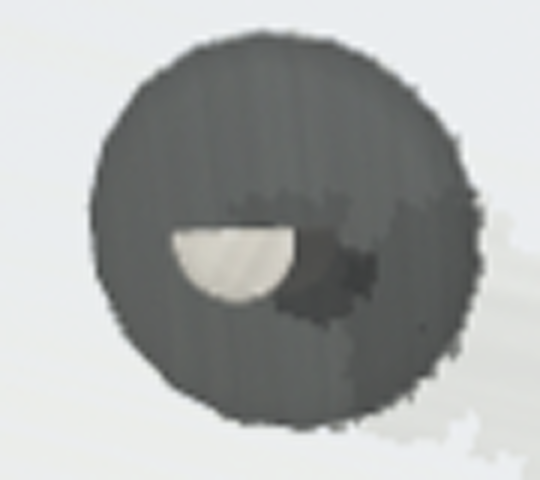

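The shaft crop shows the D's flat towards the top of the picture, so it faces about +20° world and its axis is near (595,192.5). The isolator is gripped, so I'll turn it clockwise.

```bash
python3 -m creep '[{"jaw":-1,"xyz":[0,0,0],"angular":[0,0,0.18]},{"jaw":-1,"xyz":[0,0,0],"angular":[0,0,0.36]},{"jaw":-1,"xyz":[0,0,0],"angular":[0,0,0.54]},{"jaw":-1,"xyz":[0,0,0],"angular":[0,0,0.72]},{"jaw":-1,"xyz":[0,0,0],"angular":[0,0,0.9]},{"jaw":-1,"xyz":[0,0,0],"angular":[0,0,1.06]},{"jaw":-1,"xyz":[0,0,0],"angular":[0,0,1.06]},{"jaw":-1,"xyz":[0,0,0],"angular":[0,0,1.06]},{"jaw":-1,"xyz":[0,0,0],"angular":[0,0,1.06]}]'
```

```text
clock: 5.98
eef_pos: [609.0, 53.7, 115.1]
tool_rot: [3.14, -0.003, -0.954]
force: [-2.1, -6.4, 6.8]
width: 14.7
gripper_force: 61.0
```

```bash
python3 -m creep '[{"jaw":1,"xyz":[0,0,0],"angular":[0,0,0]},{"jaw":1,"xyz":[0,0,0],"angular":[0,0,0]},{"jaw":1,"xyz":[0,0,0],"angular":[0,0,0]},{"jaw":1,"xyz":[0,0,-50],"angular":[0,0,0]},{"jaw":1,"xyz":[0,0,-110],"angular":[0,0,-0.15]},{"jaw":1,"xyz":[0,0,-165],"angular":[0,0,-0.33]},{"jaw":1,"xyz":[0,0,-165],"angular":[0,0,-0.48]},{"jaw":1,"xyz":[0,0,-165],"angular":[0,0,-0.614]},{"jaw":1,"xyz":[0,0,-165],"angular":[0,0,-0.614]},{"jaw":1,"xyz":[0,0,-165],"angular":[0,0,-0.614]}]'
python3 - <<'E'
from h import *
n="wrist"; s=ctrl.read_state(); print(s["eef_pos"],s["tool_rot"])
im,d=viewer.get_image(n); P=cloud(n,d); save(im,"w3.png")
for r in silhouettes(n,"isolator")[:1]:
    Q=P[r["pixels"]&(d>0)]; print(r["score"],np.round(r["xy"]),fit(Q,105,125))
p=np.array([598.1-s["eef_pos"][0],-279.2-s["eef_pos"][1]]);y=s["tool_rot"][2]
c,q=np.cos(y),np.sin(y); print("to knob tool xy",p@[c,q],p@[q,-c])
E
```

```text
clock: 7.22
eef_pos: [608.9, 56.3, 279.1]
tool_rot: [3.141, 0.0, -0.342]
force: [-0.5, 0.3, -0.1]
width: 85.6
gripper_force: 0.0
[608.91344248  56.28668585 279.07827714] [ 3.14146458e+00  4.07916596e-04 -3.42433632e-01]
0.7 [274. 192.] (1200, array([609.7,  53.3], dtype=float32), array([608.6,  53.8]), array([16.2, 46.1]), 35.8, 'axis', 125.7)
to knob tool xy 102.46424321867468 319.63936832610443
```

The isolator bar now reads -54°, which is 60° round from where it was: off. Going to the knob.

```bash
python3 -m creep '[{"jaw":1,"xyz":[102.5,319.5,0],"angular":[0,0,0]},{"jaw":1,"xyz":[102.5,319.5,0],"angular":[0,0,0]},{"jaw":1,"xyz":[102.5,319.5,0],"angular":[0,0,0]},{"jaw":1,"xyz":[102.5,319.5,0],"angular":[0,0,0]},{"jaw":1,"xyz":[102.5,319.5,0],"angular":[0,0,0]},{"jaw":1,"xyz":[102.5,319.5,40],"angular":[0,0,0]},{"jaw":1,"xyz":[102.5,319.5,100],"angular":[0,0,0]},{"jaw":1,"xyz":[102.5,319.5,150],"angular":[0,0,0]},{"jaw":1,"xyz":[102.5,319.5,150],"angular":[0,0,0]},{"jaw":1,"xyz":[102.5,319.5,150],"angular":[0,0,0]}]'
python3 - <<'E'
from h import *
n="wrist"; s=ctrl.read_state(); print(s["eef_pos"],s["tool_rot"])
im,d=viewer.get_image(n); P=cloud(n,d); save(im,"w4.png")
for r in silhouettes(n,"knob")[:2]:
    Q=P[r["pixels"]&(d>0)]; print(r["score"],np.round(r["xy"]),np.median(im[r["pixels"]],0),fit(Q,38,60),fit(Q,10,60))
E
```

```text
clock: 8.57
eef_pos: [600.3, -279.9, 131.1]
tool_rot: [3.141, -0.003, -0.34]
force: [1.0, -0.3, 0.0]
width: 85.1
gripper_force: 0.0
[ 600.30066212 -279.86010944  131.08932875] [ 3.14091867e+00 -2.81335264e-03 -3.40431876e-01]
0.71 [277. 224.] [52. 43. 38.] (2103, array([ 602.5, -281.1], dtype=float32), array([ 602.8, -281.1]), array([16. , 49.6]), 71.0, 'axis', 161.6) (4158, array([ 601.8, -280.9], dtype=float32), array([ 599., -280.]), array([45.2, 45. ]), 26.8, 'axis', 161.2)
0.59 [212.  43.] [182.  93. 217.] (2869, array([ 708. , -280.1], dtype=float32), array([ 706.8, -279.4]), array([16.4, 47. ]), 81.9, 'axis', 172.9) (5680, array([ 709.4, -281.6], dtype=float32), array([ 712.3, -280.2]), array([45.7, 45.3]), 42.9, 'axis', 173.3)
```

View pics/w4.png

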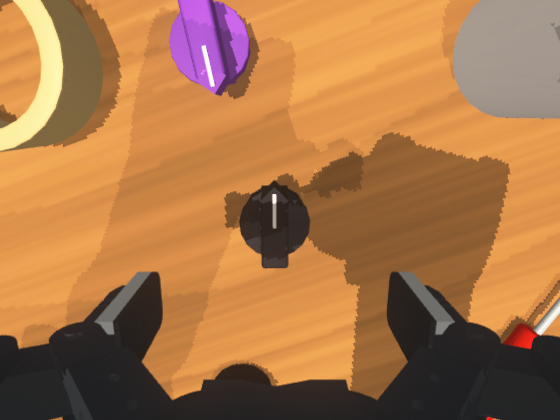

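The wrist picture shows the knob centred between the jaws at (275,224), its nose up along tool +x. Descend, grip and lift.

```bash
python3 -m creep '[{"jaw":1,"xyz":[-1,0,45],"angular":[0,0,0]},{"jaw":1,"xyz":[-1,0,75],"angular":[0,0,0]},{"jaw":1,"xyz":[-1,0,86],"angular":[0,0,0]},{"jaw":1,"xyz":[-1,0,86],"angular":[0,0,0]},{"jaw":-1,"xyz":[-1,0,86],"angular":[0,0,0]},{"jaw":-1,"xyz":[-1,0,86],"angular":[0,0,0]},{"jaw":-1,"xyz":[-1,0,86],"angular":[0,0,0]},{"jaw":-1,"xyz":[-1,0,86],"angular":[0,0,0]},{"jaw":-1,"xyz":[-1,0,86],"angular":[0,0,0]}]'
python3 -m creep '[{"jaw":-1,"xyz":[0,0,0],"angular":[0,0,0]},{"jaw":-1,"xyz":[0,0,-40],"angular":[0,0,0]},{"jaw":-1,"xyz":[0,0,-100],"angular":[0,0,0]},{"jaw":-1,"xyz":[0,0,-160],"angular":[0,0,0]},{"jaw":-1,"xyz":[0,0,-160],"angular":[0,0,0]},{"jaw":-1,"xyz":[0,0,-160],"angular":[0,0,0]}]'
python3 - <<'E'
from h import *
s=ctrl.read_state(); print(s["eef_pos"],s["tool_rot"],s["force"])
p=np.array([595.1-s["eef_pos"][0],192.6-s["eef_pos"][1]]);y=s["tool_rot"][2]
c,q=np.cos(y),np.sin(y); print("to shaft tool xy",p@[c,q],p@[q,-c], "turn", -(0.344-y))
E
```

```text
clock: 9.8
eef_pos: [598.4, -279.0, 43.8]
tool_rot: [3.142, -0.001, -0.34]
force: [-0.4, -0.2, 3.9]
width: 14.9
gripper_force: 59.2
clock: 10.55
eef_pos: [597.2, -278.1, 202.2]
tool_rot: [-3.141, 0.002, -0.34]
force: [0.1, -0.8, -2.2]
width: 15.0
gripper_force: 59.0
[ 597.21182651 -278.09813152  202.1515073 ] [-3.14104371e+00  2.37557344e-03 -3.40037078e-01] [ 0.12679038 -0.81207928 -2.17395939]
to shaft tool xy -158.97911262735934 -443.0426983716318 turn -0.6840370778282271
```

```bash
python3 -m creep '[{"jaw":-1,"xyz":[-201,-409,0],"angular":[0,0,-0.1]},{"jaw":-1,"xyz":[-201,-409,0],"angular":[0,0,-0.2]},{"jaw":-1,"xyz":[-201,-409,0],"angular":[0,0,-0.3]},{"jaw":-1,"xyz":[-201,-409,0],"angular":[0,0,-0.4]},{"jaw":-1,"xyz":[-201,-409,0],"angular":[0,0,-0.5]},{"jaw":-1,"xyz":[-201,-409,0],"angular":[0,0,-0.6]},{"jaw":-1,"xyz":[-201,-409,0],"angular":[0,0,-0.684]},{"jaw":-1,"xyz":[-201,-409,0],"angular":[0,0,-0.684]},{"jaw":-1,"xyz":[-201,-409,0],"angular":[0,0,-0.684]},{"jaw":-1,"xyz":[-201,-409,0],"angular":[0,0,-0.684]},{"jaw":-1,"xyz":[-201,-409,0],"angular":[0,0,-0.684]}]'
python3 - <<'E'
from h import *
n="wrist"; s=ctrl.read_state(); print(s["eef_pos"],s["tool_rot"],s["force"])
im,d=viewer.get_image(n); P=cloud(n,d); save(im,"w5.png"); np.savez("w5.npz",im=im,P=P,d=d)
y=s["tool_rot"][2]; c,q=np.cos(y),np.sin(y)
R=np.array([[c,q,0],[q,-c,0],[0,0,-1]])
for t in ["shaft_tip","knob"]:
  for r in silhouettes(n,t)[:2]:
    Q=(P[r["pixels"]&(d>0)]-s["eef_pos"])@R.T; print(t,r["score"],np.round(r["xy"]),Q.min(0).round(1),Q.max(0).round(1))
    z0=np.percentile(Q[:,2],10); print(fit(Q,z0-5,z0+5))
# D top and seat directly
W=P.reshape(-1,3); W=W[(np.hypot(W[:,0]-595,W[:,1]-193)<35)]
T=W[(W[:,2]>103)&(W[:,2]<115)]; print("D",len(T),fit(T,103,115),np.median(T[:,2]))
T=W[(W[:,2]>80)&(W[:,2]<90)]; print("seat",cv2.minEnclosingCircle(T[:,:2].astype(np.float32)),np.median(T[:,2]))
E
```

```text
clock: 11.92
eef_pos: [545.4, 171.2, 203.0]
tool_rot: [3.14, 0.001, 0.34]
force: [-0.7, 0.6, -1.2]
width: 14.9
gripper_force: 59.3
[545.43396609 171.21506538 203.01786247] [3.14041284e+00 8.80733559e-04 3.40028967e-01] [-0.66233637  0.64902614 -1.17184975]
shaft_tip 0.76 [266. 136.] [ 46.7 -12.7  93.8] [ 55.6   2.7 120.5]
(365, array([51.5, -4.8], dtype=float32), array([50.9, -4.8]), array([15.6,  8.6]), 87.4, 'axis', 88.0)
shaft_tip 0.15 [429. 379.] [-190.3  135.   154.8] [-167.6  160.5  192.2]
(88, array([-170.2,  143.1], dtype=float32), array([-169.8,  141.8]), array([ 3.8, 12.1]), 16.4, 'axis', 99.4)
knob 0.93 [276. 265.] [-167.1  -48.4   -5.2] [ 29.2  37.9 203.4]
(5074, array([4.6, 0. ], dtype=float32), array([ 4.1, -0. ]), array([50.2, 16. ]), 0.3, 'axis', 179.8)
D 367 (367, array([592.4, 192.9], dtype=float32), array([591.8, 192.7]), array([ 8.6, 15.6]), 22.3, 'axis', 111.5) 107.65727927127628
seat ((595.0602416992188, 194.03025817871094), 26.7386531829834) 81.4285968822878
```

View pics/w5.png

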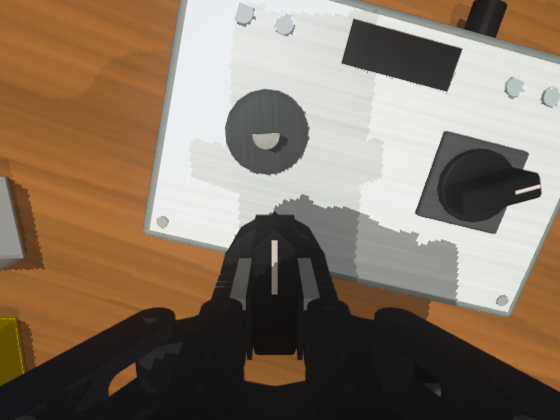

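The wrist picture shows the D-shaft at (266,136), the held knob at (275,265) with its nose forward, and the isolator turned to off at (480,185). The seat centre and the D fit agree to 0.2 mm: tool offset (54.4, -5).

```bash
python3 -m creep '[{"jaw":-1,"xyz":[30,-3,0],"angular":[0,0,-0.03]},{"jaw":-1,"xyz":[54.4,-5,20],"angular":[0,0,-0.03]},{"jaw":-1,"xyz":[54.4,-5,40],"angular":[0,0,-0.03]},{"jaw":-1,"xyz":[54.4,-5,43],"angular":[0,0,-0.03]},{"jaw":-1,"xyz":[54.4,-5,43],"angular":[0,0,-0.03]},{"jaw":-1,"xyz":[54.4,-5,43],"angular":[0,0,-0.03]},{"jaw":-1,"xyz":[54.4,-5,43],"angular":[0,0,-0.03]},{"jaw":-1,"xyz":[54.4,-5,43],"angular":[0,0,-0.03]}]'; python3 -c "
from h import *
s=ctrl.read_state();print(s['eef_pos'],s['tool_rot'])"
```

```text
clock: 13.08
eef_pos: [594.8, 196.9, 160.8]
tool_rot: [-3.142, -0.001, 0.374]
force: [-1.1, 0.0, -2.2]
width: 14.9
gripper_force: 59.2
[594.78682604 196.92393343 160.84652717] [-3.14157038e+00 -8.19766519e-04  3.73807585e-01]
```

```bash
python3 -m creep '[{"jaw":-1,"xyz":[-0.8,2.75,0],"angular":[0,0,0]},{"jaw":-1,"xyz":[-0.8,2.75,6],"angular":[0,0,0]},{"jaw":-1,"xyz":[-0.8,2.75,6],"angular":[0,0,0]},{"jaw":-1,"xyz":[-0.8,2.75,6],"angular":[0,0,0]},{"jaw":-1,"xyz":[-0.8,2.75,6],"angular":[0,0,0]}]'
```

```text
clock: 13.7
eef_pos: [594.9, 194.1, 154.4]
tool_rot: [-3.142, -0.0, 0.374]
force: [0.5, -0.3, -1.8]
width: 15.0
gripper_force: 59.2
```

Aligned, so I'll lower it a few millimetres and watch the force.

```bash
python3 -m creep '[{"jaw":-1,"xyz":[0,0,4],"angular":[0,0,0]},{"jaw":-1,"xyz":[0,0,7],"angular":[0,0,0]},{"jaw":-1,"xyz":[0,0,10],"angular":[0,0,0]},{"jaw":-1,"xyz":[0,0,10],"angular":[0,0,0]},{"jaw":-1,"xyz":[0,0,10],"angular":[0,0,0]}]'
```

```text
clock: 14.32
eef_pos: [594.9, 194.0, 144.3]
tool_rot: [3.142, -0.0, 0.374]
force: [-0.2, -0.0, -1.8]
width: 14.7
gripper_force: 59.2
```

```bash
python3 -m creep '[{"jaw":-1,"xyz":[0,0,4],"angular":[0,0,0]},{"jaw":-1,"xyz":[0,0,8],"angular":[0,0,0]},{"jaw":-1,"xyz":[0,0,12],"angular":[0,0,0]},{"jaw":-1,"xyz":[0,0,15.5],"angular":[0,0,0]},{"jaw":-1,"xyz":[0,0,15.5],"angular":[0,0,0]},{"jaw":-1,"xyz":[0,0,15.5],"angular":[0,0,0]}]'
```

```text
clock: 15.08
eef_pos: [594.9, 194.0, 129.6]
tool_rot: [-3.141, -0.0, 0.374]
force: [-2.4, 0.4, 5.8]
width: 14.8
gripper_force: 60.2
```

```bash
python3 -m creep '[{"jaw":-1,"xyz":[0,0,1.5],"angular":[0,0,0]},{"jaw":-1,"xyz":[0,0,1.5],"angular":[0,0,0]},{"jaw":-1,"xyz":[0,0,1.5],"angular":[0,0,0]},{"jaw":-1,"xyz":[0,0,1.5],"angular":[0,0,0]}]'
python3 - <<'E'
from h import *
for n in ["wrist"]:
    im,d=viewer.get_image(n); save(im,"w6.png")
    P=cloud(n,d); 
    for r in silhouettes(n,"isolator")[:1]: print(fit(P[r["pixels"]&(d>0)],105,125))
E
```

```text
clock: 15.58
eef_pos: [594.9, 194.0, 128.4]
tool_rot: [-3.141, -0.0, 0.374]
force: [-2.1, -0.8, 7.3]
width: 14.8
gripper_force: 60.4
```

View pics/w6.png

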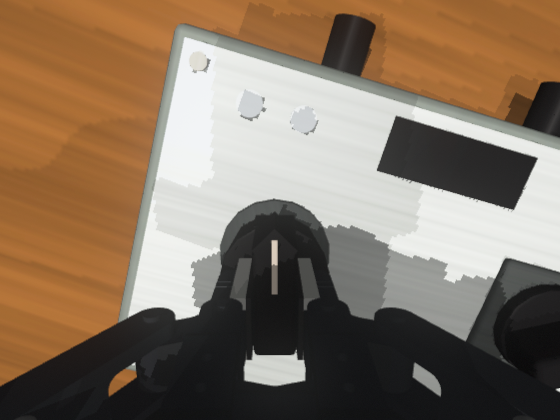

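The picture shows the knob seated on the shaft at (275,260). The force is about 9 N and the height puts the shaft roughly 4 mm down, so I'll hand in.

```bash
python3 -c "
from cell import ctrl
print(ctrl.finish_job())"
```

```text
the job is handed in; nothing more can be done
None
```

I turned the isolator to off, fitted the pointer knob on the D-shaft with its nose along the flat, and handed in still gripping it with the shaft about 4 mm down (from the wrist force and tool height); the hand-in gave no verdict.

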